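# Set the unfired ceramic sleeve in the tester's holder

## Robot

A 6-joint arm with a two-finger parallel gripper is mounted at the origin on the work surface. World frame = base frame: x ahead of the robot, y to its left, z up, the work surface at z = 0. Lengths are in m, angles in degrees, forces in N, time in s.
With the tool pointing down it reaches from about 0.25 to 0.725 m from the base axis. Payload 9.7 kg.
Tool frame: the origin (TCP) lies at the very end of the fingers, on their centre line; the grasp point (between the pads) lies 19 mm behind it (bot.pinch_z is the distance from the TCP to the grasp point, in m); x points along the fingers, z is the direction in which the jaws open and shut, and the axes are right-handed (so a half turn about x gives the same grasp; the last joint's range is limited). The gripper opens to 85 mm and grips with 20 to 120 N. Pads are 22 mm wide; open, the fingers measure 114 mm over their backs; the gripper's body (76 mm by 85 mm) begins 54 mm behind the grasp point. The pads swing forward as they close: fully open they stand 13 mm farther back than shut.
Start: joints at [72.021, 4.979, 10.078, 95.1, 0, 90], TCP at [0.17, 0.523, 0.231] pointing down, gripper open.
Joint ranges: [-179.16, 179.16], [-48.56, 103.87], [-65.8, 70.77], [-126.05, 130.52], [-82.76, 87.17], [-180, 180]. Speed limits (degrees/s): [127.2, 127.2, 147.25, 180, 180, 180].

## Interface

Orientations are given as [roll, pitch, yaw] about the fixed x, y, z axes, in that order (R = Rz(yaw) Ry(pitch) Rx(roll)).
In Python, from workcell import bot gives the robot as it stands.
- The arm moves only by the tool play_rows, never from a script. Its argument "rows" is a list of rows, each a list of 3 entries, a list of its own where there are three numbers: the shift along the tool's x, y, z in cm, then the turn about the tool's x in degrees, then the finger opening in cm, from 0 to 8.54. A call has 1 to 12 rows; each row is the pose to reach, as a shift and turn from the pose commanded when the call began, along the tool's axes at that moment; what a row does not reach only later rows make up. A row lasts 1/12 s, in which the tool goes at most 41.7 mm and 7.16 degrees, less where a joint would pass 70% of its speed; a pose out of reach is approached as far as the arm can. A call with a gripper value outside its range is refused whole. The fingers move at their own pace and stop on an object; "squeeze" is the grip in N (left out, the last holds). Time passes only in rows, so rows that repeat a pose let the fingers close. It gives the time, the measured TCP pose, the force and the opening at its end, in the units of the state.
- bot.get_obs(): the state, without advancing time (a new reading comes with each control period).
- bot.camera(name): name is "scene" or "top" or "wrist"; returns (picture, depth): 384x512x3 uint8, blue, green, red; 384x512 float32, m along the optical axis (not along the pixel's ray), 0 where there is no reading.
- bot.camera_model(name): a dict with "fx", "fy", "cx", "cy" (pixels), "origin" and "attitude" of the camera in the world; the wrist camera has in their place "mount" (4x4, takes a point from camera to tool coordinates, whose origin is the TCP and whose axes are the tool frame's). Camera axes: x right, y down, z forward; pixel columns grow to the right and rows downward; lengths in m; the calibration is good to about 2 mm. A picture is of the moment at which its call begins: read the wrist's pose just before it. camera_model takes no time and is no camera call.
- bot.job_done(): hands the job in, once; it reports no verdict.
The state is a dict: "time": time; "q": joint angles; "qd": joint speeds; "joint_efforts": joint torques, N m; "ee_pos": TCP position; "tcp_rot": TCP orientation; "wrist_force": force on the tool from outside, world axes, zero at the start; "torque": the same for the moment, N m; "opening": finger opening in m.
Only numpy, scipy, OpenCV 4.12 (cv2) and the standard library are available. Lean on these libraries where they do the work, as an engineer would, in place of code of your own. Each camera call takes 0.05 s, during which the arm holds its last target.

## Task

Take the tall plain sleeve from the blue tray and stand it upright in the round seat of the black specimen holder, then let go. It is unfired ceramic and crumbles easily: grip it with no more than 50 N, keep it upright and set it down gently, never dropping it. Leave the flanged sleeve and the squat ring where they are.

Things in the scene. Friction and masses are not known exactly. Their poses are not given: they have to be found in the camera images.
- sleeve_mid (a point): Centre, half-way up (35 mm above its foot), of the sleeve to load: a chalk-white plain upright cylinder, 44 mm diameter, 70 mm tall, dark 24 mm bore mark on top; about 0.2 kg. z is its own axis. It stands on the 3 mm floor of the blue tray (130 x 290 mm, rim 22 mm high). It crumbles if gripped with over 50 N on each finger, dropped 8 mm or more, or pressed onto the holder with over 40 N.
- seat (a point): Centre of the floor of the holder's round seat, 30 mm above the table. The holder is a fixed black steel plate 170 x 150 mm on feet, its upper face 30 mm above the table; on it lies a bright steel ring of 74 mm inside and 100 mm outside diameter, 10 mm high, inside which the sleeve stands on the plate. z points up.
- flanged_mid (a point): Centre, half-way up, of the flanged sleeve, to be left alone: same white ceramic, 44 mm in diameter, 62 mm tall, with a wider collar 62 mm in diameter and 12 mm thick at its top. The three white pieces stand in a row along the blue tray's length, about 90 mm apart, in any order.
- squat_mid (a point): Centre, half-way up, of the squat ring, to be left alone: same white ceramic, 52 mm in diameter and only 28 mm tall. It stands in the same tray.

How it is judged:
By the outcome, as a careful person would: the job done as asked, in the order asked, and still so for the second after the job is handed in, with the robot touching nothing.
It also fails if it takes over 42 s, if anything falls off the work surface, if the arm or the gripper's body presses on something with over 40 N, if the wrist force passes 120 N, or if a joint passes its speed limit or range.

## Working session

There is one attempt and no reset: what is moved stays moved. The work goes in short steps, Python scripts to look and compute and a tool call to move; the robot and the scene stay as the last step left them, time stands still between calls to the robot, and variables do not carry over. Pictures are saved under pics/ and viewed, and the job is handed in when it is done.

Besides the shell and the picture viewer there is one more tool, called after ">>>" as name(argument=value, ...) on one line, values as JSON. play_rows: Moves the arm, as the interface text tells. Its arguments: {"type":"object","properties":{"rows":{"type":"array"},"squeeze":{"type":"number"}},"required":["rows"]}

```bash
mkdir -p pics; python3 - <<'E'
from workcell import bot
import cv2,numpy as np
o=bot.get_obs();print(o, bot.pinch_z)
for n in("scene","top"):
    p,d=bot.camera(n);cv2.imwrite(f"pics/{n}0.png",p);np.save(f"pics/{n}0.npy",d);print(n,bot.camera_model(n))
print(bot.camera_model("wrist"))
E
```

```text
{'time': 0.0, 'q': array([ 7.20219433e+01,  5.00985091e+00,  1.00330033e+01,  9.50999193e+01,
       -1.16580393e-03,  9.00026317e+01]), 'qd': array([ 0.07779286, -0.17128406,  0.01909596,  0.02373757, -0.01829053,
       -0.01765207]), 'joint_efforts': array([ 2.28098128e-03, -5.20383632e+01,  4.64805794e+01,  1.61315646e-02,
        1.27557751e-04,  1.67507693e-05]), 'ee_pos': array([0.16968968, 0.52291372, 0.23058207]), 'tcp_rot': array([-179.12732518,   89.9232243 , -107.10801282]), 'wrist_force': array([-0.11810928, -0.21176193, -0.31961629]), 'torque': array([-0.00088087,  0.022814  , -0.01449679]), 'opening': 0.08572570357683121} 0.0187
scene {'fx': 463.26813406352613, 'fy': 463.26813406352613, 'cx': 256.7889847921758, 'cy': 185.90149430730233, 'origin': array([1.1733538 , 0.11127872, 0.86375329]), 'attitude': array([-140.89250147,   -0.28312166,  100.25686649])}
top {'fx': 484.5714411843805, 'fy': 484.5714411843805, 'cx': 262.7741163144777, 'cy': 188.96309789679555, 'origin': array([ 0.31324255, -0.01363833,  1.12645688]), 'attitude': array([-168.37962936,   -0.27751389,  -82.04915386])}
{'fx': 290.8395802240651, 'fy': 290.8395802240651, 'cx': 256.3752541278239, 'cy': 189.6660336649299, 'mount': array([[-1.45301482e-04, -2.99108506e-01,  9.54219095e-01,
        -1.42728959e-01],
       [ 5.45106760e-04, -9.54218987e-01, -2.99108389e-01,
         7.61394637e-02],
       [ 9.99999841e-01,  4.76690386e-04,  3.01695501e-04,
         5.04563363e-04],
       [ 0.00000000e+00,  0.00000000e+00,  0.00000000e+00,
         1.00000000e+00]])}
```

View pics/scene0.png

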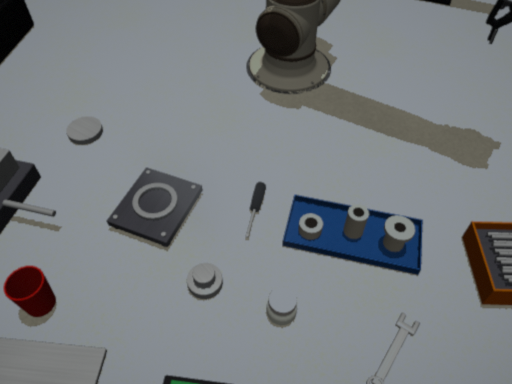

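View pics/top0.png

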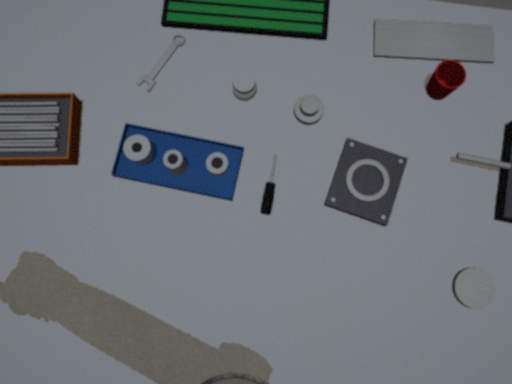

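The tray holds, in the top view, the flanged sleeve at (137,148), the tall plain sleeve in the middle at (174,159), and the squat ring at (217,162). The holder's ring is centred near (368,180) in the top view and (155,201) in the scene view. Next I'll measure these.

```bash
cat > h.py <<'E'
from workcell import bot
import cv2,numpy as np
from scipy.spatial.transform import Rotation as Ro
def toolT():
    o=bot.get_obs();T=np.eye(4);T[:3,:3]=Ro.from_euler('xyz',o['tcp_rot'],degrees=True).as_matrix();T[:3,3]=o['ee_pos'];return T
def camT(n,T=None):
    m=bot.camera_model(n)
    if n=='wrist': return m,T@m['mount']
    C=np.eye(4);C[:3,:3]=Ro.from_euler('xyz',m['attitude'],degrees=True).as_matrix();C[:3,3]=m['origin'];return m,C
def cast(n,uv,z,T=None):
    m,C=camT(n,T);uv=np.atleast_2d(uv).astype(float)
    r=np.c_[(uv[:,0]-m['cx'])/m['fx'],(uv[:,1]-m['cy'])/m['fy'],np.ones(len(uv))]@C[:3,:3].T
    return C[:3,3]+r*((z-C[2,3])/r[:,2])[:,None]
E
python3 - <<'E'
from h import *
for n,rois in {'top':{'flg':(137,148,.065,16),'tall':(174,159,.073,13),'sq':(217,162,.031,13),'seat':(368,180,.04,26)},'scene':{'flg':(399,230,.065,16),'tall':(357,214,.073,12),'sq':(311,226,.031,13),'seat':(155,201,.04,26)}}.items():
    p=cv2.imread(f'pics/{n}0.png')
    for k,(u,v,z,r) in rois.items():
        c=p[v-r:v+r+1,u-r:u+r+1]; s=6
        g=cv2.resize(cv2.cvtColor(c,cv2.COLOR_BGR2GRAY),None,fx=s,fy=s,interpolation=cv2.INTER_CUBIC)
        t,b=cv2.threshold(g,0,255,cv2.THRESH_OTSU)
        # inner dark hole
        cs,h=cv2.findContours(b,cv2.RETR_CCOMP,cv2.CHAIN_APPROX_NONE)
        cv2.imwrite(f'pics/roi_{n}_{k}.png',np.hstack([g,b]))
        for i,q in enumerate(cs):
            if len(q)>30 and cv2.contourArea(q)>150:
                e=cv2.fitEllipse(q); uv=(np.array(e[0])+.5)/s-.5+[u-r,v-r]
                print(n,k,'hole' if h[0][i][3]>=0 else 'outer',uv.round(1),np.array(e[1])/s,cast(n,uv,z).round(4))
    blue=cv2.inRange(cv2.cvtColor(p,cv2.COLOR_BGR2HSV),(105,150,40),(125,255,255))
    cs,_=cv2.findContours(blue,cv2.RETR_EXTERNAL,cv2.CHAIN_APPROX_NONE);q=max(cs,key=cv2.contourArea)
    bx=cv2.boxPoints(cv2.minAreaRect(q));print(n,'tray',cast(n,bx,.022).round(3).tolist())
E
cd pics; python3 -c "
import cv2,numpy as np
for n in('top','scene'):
  L=[cv2.resize(cv2.imread(f'roi_{n}_{k}.png'),(380,190)) for k in('flg','tall','sq','seat')]
  cv2.imwrite(f'm_{n}.png',np.vstack([np.hstack(L[:2]),np.hstack(L[2:])]))
a=np.vstack([cv2.resize(cv2.imread(f'm_{n}.png'),(560,280)) for n in('top','scene')]);cv2.imwrite('m.png',a)"
```

```text
top flg outer [136.3 147.1] [26.18380992 27.83118693] [[0.5863 0.3096 0.065 ]]
top flg hole [136.4 147. ] [ 9.74014346 10.36896197] [[0.5867 0.3096 0.065 ]]
top flg outer [121.3 133.3] [1.66325649 7.79081345] [[0.6139 0.3498 0.065 ]]
top tall outer [172.2 158.5] [19.16298803 20.06899134] [[0.5693 0.2224 0.073 ]]
top tall hole [172.3 158.5] [ 9.849418   10.30116653] [[0.5695 0.2223 0.073 ]]
top sq outer [216.6 162.5] [21.81539663 22.58833059] [[0.5846 0.1278 0.031 ]]
top sq hole [216.6 162.4] [11.24949773 11.61164729] [[0.5848 0.1276 0.031 ]]
top seat outer [393.6 204.6] [1.96435134 6.89696757] [[ 0.5407 -0.2879  0.04  ]]
top seat outer [367.3 179.6] [41.58534495 43.75079854] [[ 0.5906 -0.2231  0.04  ]]
top seat hole [367.5 179.5] [30.73008728 32.43238322] [[ 0.5909 -0.2234  0.04  ]]
top tray [[0.524, 0.365, 0.022], [0.652, 0.365, 0.022], [0.631, 0.074, 0.022], [0.505, 0.081, 0.022]]
scene flg outer [400.7 226.1] [26.97213236 32.10807546] [[0.5851 0.313  0.065 ]]
scene flg hole [399.6 226.9] [ 9.32681974 12.13473892] [[0.5876 0.3107 0.065 ]]
scene tall outer [358.1 209.7] [20.62772751 25.40699514] [[0.5649 0.2228 0.073 ]]
scene tall hole [358.2 211.7] [ 9.16755803 11.39542516] [[0.5703 0.2232 0.073 ]]
scene sq outer [310.7 222.6] [19.75786718 24.05105337] [[0.5865 0.1286 0.031 ]]
scene sq hole [310.7 222.3] [10.65517553 12.85662842] [[0.5858 0.1284 0.031 ]]
scene seat outer [154.5 199.8] [34.47430166 45.24954224] [[ 0.5947 -0.2215  0.04  ]]
scene seat hole [154.3 199.7] [25.66169993 34.2015686 ] [[ 0.5945 -0.222   0.04  ]]
scene seat outer [178.1 176.1] [ 3.41894754 14.18404388] [[ 0.5182 -0.1893  0.04  ]]
scene seat outer [132.5 179.6] [ 9.24032784 17.92690913] [[ 0.5476 -0.29    0.04  ]]
scene tray [[0.646, 0.076, 0.022], [0.509, 0.079, 0.022], [0.53, 0.384, 0.022], [0.66, 0.358, 0.022]]
```

View pics/m.png

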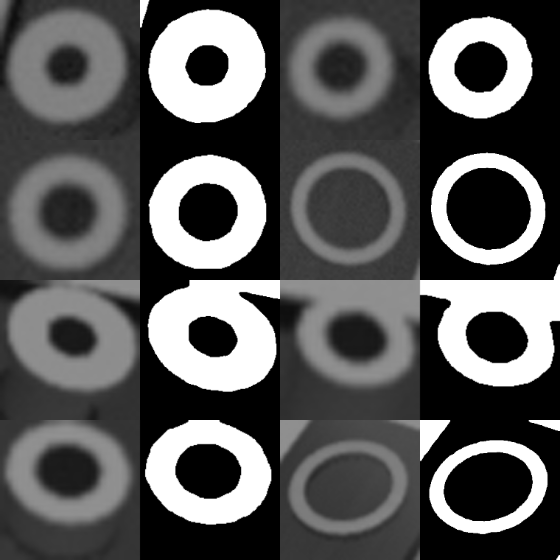

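```bash
cat >> h.py <<'E'
def go(p,jaw_deg=None):
    T=toolT();R=T[:3,:3]
    print('axes x',R[:,0].round(3),'y',R[:,1].round(3),'z',R[:,2].round(3),'pos',T[:3,3].round(4))
    print('shift cm',(R.T@(np.array(p)-T[:3,3])*100).round(2))
    if jaw_deg is not None:
        j=np.array([np.cos(np.radians(jaw_deg)),np.sin(np.radians(jaw_deg)),0])
        for s in(1,-1):
            d=R.T@(s*j); print('turn',np.degrees(np.arctan2(-d[1],d[2])).round(1))
E
python3 - <<'E'
from h import *
go([.570,.223,.19],-4)
print(bot.get_obs()['q'])
E
```

```text
axes x [-0.    -0.001 -1.   ] y [-0.951  0.309  0.   ] z [ 0.309  0.951 -0.001] pos [0.1697 0.523  0.2307]
shift cm [  4.09 -47.33 -16.17]
turn 76.0
turn -104.0
[7.20219312e+01 5.00605198e+00 1.00405630e+01 9.50995793e+01
 1.05632119e-04 9.00019518e+01]
```

>>> play_rows(rows=[[[0.3, -4, -1.4], 6.5, 8.5], [[0.7, -8, -2.7], 13, 8.5], [[1, -12, -4], 19, 8.5], [[1.4, -16, -5.4], 25, 8.5], [[1.7, -20, -6.8], 32, 8.5], [[2, -24, -8.1], 38, 8.5], [[2.4, -28, -9.5], 44, 8.5], [[2.7, -32, -10.9], 51, 8.5], [[3.1, -36, -12.3], 57, 8.5], [[3.4, -40, -13.6], 63, 8.5], [[3.8, -44, -15], 70, 8.5], [[4.1, -47.3, -16.2], 76, 8.5]])

```text
time: 1.1
ee_pos: [0.5696, 0.2224, 0.1899]
tcp_rot: [-162.6, 90.0, -167.0]
wrist_force: [0.4, 0.9, -0.9]
opening: 0.0849
```

>>> play_rows(rows=[[[0, 0, 0], 0, 8.5], [[0, 0, 0], 0, 8.5], [[0, 0, 0], 0, 8.5], [[0, 0, 0], 0, 8.5]], squeeze=30)

```text
time: 1.43
ee_pos: [0.5676, 0.2248, 0.1906]
tcp_rot: [149.0, 90.0, 145.1]
wrist_force: [0.3, 0.2, -0.0]
opening: 0.085
```

```bash
python3 - <<'E'
from h import *
T=toolT()
p,d=bot.camera('wrist');cv2.imwrite('pics/w1.png',p);np.save('pics/w1T.npy',T);np.save('pics/w1d.npy',d)
go([.570,.223,.19],-4);print(bot.get_obs()['q'],bot.get_obs()['time'])
E
```

```text
axes x [ 0.  0. -1.] y [0.067 0.998 0.   ] z [ 0.998 -0.067  0.   ] pos [0.5676 0.225  0.1908]
shift cm [ 0.08 -0.18  0.26]
turn 0.1
turn -179.9
[2.16208694e+01 1.27628367e+01 1.43385074e+01 9.15609738e+01
 5.72313072e-03 1.15484418e+02] 1.4833
```

View pics/w1.png

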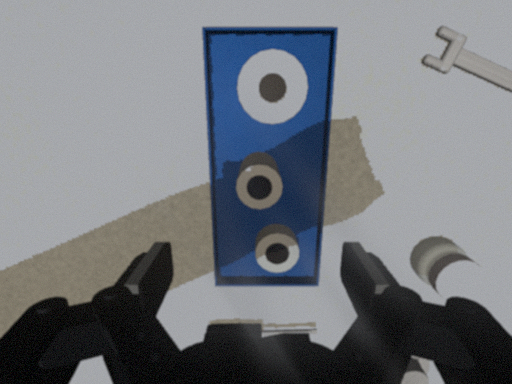

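The flanged sleeve is at (272,87), the tall sleeve's top at (260,187) and the squat ring at (277,250), so I have the right order. I'll measure the bore with this view.

```bash
python3 - <<'E'
from h import *
p=cv2.imread('pics/w1.png');T=np.load('pics/w1T.npy');d=np.load('pics/w1d.npy')
m,C=camT('wrist',T)
for k,(u,v,z,r) in {'tall':(260,187,.073,26),'sq':(277,252,.031,26),'flg':(272,87,.065,40)}.items():
    g=cv2.cvtColor(p[v-r:v+r+1,u-r:u+r+1],cv2.COLOR_BGR2GRAY)
    b=(g<55).astype(np.uint8)*255
    n,l,st,ce=cv2.connectedComponentsWithStats(b)
    i=l[r,r]; cs,_=cv2.findContours((l==i).astype(np.uint8),cv2.RETR_EXTERNAL,cv2.CHAIN_APPROX_NONE)
    e=cv2.fitEllipse(max(cs,key=len));uv=np.array(e[0])+[u-r,v-r]
    print(k,uv.round(1),np.round(e[1],1),cast('wrist',uv,z,T).round(4),'depth z',(C[2,3]+(C[:3,:3]@np.array([(uv[0]-m['cx'])/m['fx'],(uv[1]-m['cy'])/m['fy'],1])*d[int(uv[1]),int(uv[0])])[2]).round(4))
go([.570,.223,.048-.0187],-4)
E
```

```text
tall [258.9 187. ] [22.2 22.9] [[0.5703 0.2225 0.073 ]] depth z 0.0728
sq [276.6 252.9] [18.4 20.8] [[0.5852 0.1281 0.031 ]] depth z 0.0317
flg [271.9  86.8] [94.1 94.8] [[0.5874 0.3102 0.065 ]] depth z 0.0652
axes x [ 0.  0. -1.] y [0.067 0.998 0.   ] z [ 0.998 -0.067  0.   ] pos [0.5676 0.225  0.1908]
shift cm [16.15 -0.18  0.25]
turn 0.1
turn -179.9
```

>>> play_rows(rows=[[[2.5, -0.1, 0.1], 0, 8.5], [[5, -0.2, 0.2], 0, 8.5], [[7.5, -0.2, 0.3], 0, 8.5], [[9, -0.2, 0.3], 0, 8.5], [[9.5, -0.2, 0.3], 0, 8.5], [[9.5, -0.2, 0.3], 0, 8.5], [[9.5, -0.2, 0.3], 0, 8.5], [[9.5, -0.2, 0.3], 0, 8.5]])

```text
time: 2.15
ee_pos: [0.5716, 0.2225, 0.0973]
tcp_rot: [26.0, 89.9, 22.1]
wrist_force: [-0.2, 0.8, 0.4]
opening: 0.0851
```

```bash
python3 - <<'E'
from h import *
go([.5702,.2226,.050-.0187],-4);print(bot.get_obs()['qd'].round(2))
E
```

```text
axes x [ 0.002  0.001 -1.   ] y [0.069 0.998 0.001] z [ 0.998 -0.069  0.002] pos [0.5716 0.2225 0.0973]
shift cm [ 6.6  -0.01 -0.16]
turn 0.1
turn -179.9
[-0.3  -0.01  0.14 -0.17 -0.01 -0.05]
```

>>> play_rows(rows=[[[1.5, 0, -0.15], 0, 8.5], [[3, 0, -0.15], 0, 8.5], [[4.5, 0, -0.15], 0, 8.5], [[5.6, 0, -0.15], 0, 8.5], [[6.3, 0, -0.15], 0, 8.5], [[6.6, 0, -0.15], 0, 8.5], [[6.6, 0, -0.15], 0, 8.5], [[6.6, 0, -0.15], 0, 8.5]])

```text
time: 2.82
ee_pos: [0.5701, 0.2221, 0.0302]
tcp_rot: [23.3, 89.9, 19.3]
wrist_force: [0.5, 0.5, 0.6]
opening: 0.0847
```

>>> play_rows(rows=[[[0, 0, 0], 0, 7.5], [[0, 0, 0], 0, 6.5], [[0, 0, 0], 0, 5.8], [[0, 0, 0], 0, 5.2], [[0, 0, 0], 0, 4.9], [[0, 0, 0], 0, 4.7], [[0, 0, 0], 0, 4.5], [[0, 0, 0], 0, 4.3], [[0, 0, 0], 0, 4.1], [[0, 0, 0], 0, 3.9], [[0, 0, 0], 0, 3.7], [[0, 0, 0], 0, 3.5]], squeeze=32)

```text
time: 3.82
ee_pos: [0.5698, 0.222, 0.0296]
tcp_rot: [19.7, 90.0, 15.8]
wrist_force: [0.4, -0.0, 2.4]
opening: 0.0425
```

>>> play_rows(rows=[[[0, 0, 0], 0, 3], [[0, 0, 0], 0, 3], [[0, 0, 0], 0, 3], [[0, 0, 0], 0, 3]])

```text
time: 4.15
ee_pos: [0.5698, 0.222, 0.0296]
tcp_rot: [26.2, 90.0, 22.2]
wrist_force: [1.0, -0.7, 2.7]
opening: 0.0425
```

```bash
python3 - <<'E'
from h import *
go([.5702,.2226,.050-.0187],-4);o=bot.get_obs();print(o['opening'],o['wrist_force'],o['time'])
p,d=bot.camera('scene');cv2.imwrite('pics/s2.png',cv2.resize(p[140:300,240:460],None,fx=3,fy=3))
E
```

```text
axes x [ 0.  0. -1.] y [0.069 0.998 0.   ] z [ 0.998 -0.069  0.   ] pos [0.5698 0.222  0.0296]
shift cm [-0.17  0.06  0.03]
turn 0.0
turn -180.0
0.04250139315224152 [ 1.03496816 -0.66560368  2.73247528] 4.15
```

View pics/s2.png

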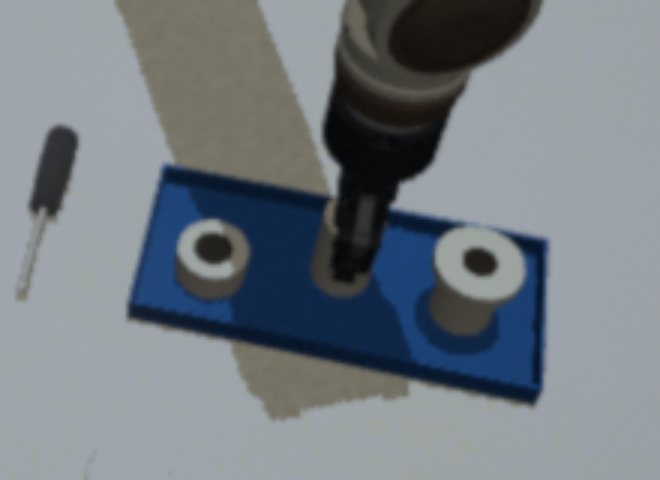

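The image shows the gripper closed on the middle sleeve, around (345,250) in the enlarged crop, with its neighbours clear. The opening is 42.5 mm. Now I'll lift it gently.

>>> play_rows(rows=[[[-0.2, 0, 0], 0, 3], [[-0.6, 0, 0], 0, 3], [[-1.2, 0, 0], 0, 3], [[-2, 0, 0], 0, 3], [[-3, 0, 0], 0, 3], [[-4.2, 0, 0], 0, 3], [[-5.5, 0, 0], 0, 3], [[-6.8, 0, 0], 0, 3], [[-7.6, 0, 0], 0, 3], [[-8, 0, 0], 0, 3], [[-8, 0, 0], 0, 3], [[-8, 0, 0], 0, 3]])

```text
time: 5.2
ee_pos: [0.5697, 0.222, 0.1093]
tcp_rot: [-172.3, 90.0, -176.3]
wrist_force: [-0.2, -0.3, -3.3]
opening: 0.0425
```

```bash
python3 - <<'E'
from h import *
go([.5925,-.2225,.11]);o=bot.get_obs();print(o['opening'],o['wrist_force'],o['time'],o['q'])
T=toolT();p,d=bot.camera('wrist');cv2.imwrite('pics/w3.png',p);np.save('pics/w3T.npy',T)
E
```

```text
axes x [-0. -0. -1.] y [ 0.069  0.998 -0.   ] z [ 0.998 -0.069 -0.   ] pos [0.5697 0.222  0.1093]
shift cm [ -0.07 -44.18   5.36]
0.04247469950580841 [-0.24154594 -0.32412161 -3.32186344] 5.2 [2.12888244e+01 1.26941051e+01 5.26915071e+00 8.25810666e+01
 1.90328925e-03 1.15267977e+02]
```

View pics/w3.png

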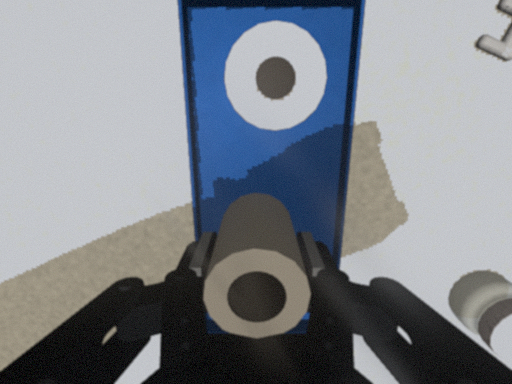

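The sleeve is held upright with its top at (257,296), and the tray is still below. I'll carry it to the seat in two smooth calls.

>>> play_rows(rows=[[[0, -0.3, 0], 0, 3], [[0, -1, 0.1], 0, 3], [[0, -2, 0.2], 0, 3], [[0, -3.5, 0.4], 0, 3], [[0, -5.5, 0.6], 0, 3], [[0, -7.8, 0.9], 0, 3], [[0, -10.2, 1.2], 0, 3], [[0, -12.6, 1.5], 0, 3], [[0, -15, 1.8], 0, 3], [[0, -17.4, 2.1], 0, 3], [[0, -19.8, 2.4], 0, 3], [[0, -22.2, 2.7], 0, 3]])

```text
time: 6.25
ee_pos: [0.5807, -0.004, 0.1095]
tcp_rot: [-82.2, 90.0, -86.2]
wrist_force: [0.4, 0.1, -2.2]
opening: 0.0425
```

>>> play_rows(rows=[[[0, -2.4, 0.3], 0, 3], [[0, -4.8, 0.6], 0, 3], [[0, -7.2, 0.9], 0, 3], [[0, -9.6, 1.2], 0, 3], [[0, -12, 1.5], 0, 3], [[0, -14.4, 1.8], 0, 3], [[0, -16.8, 2.1], 0, 3], [[0, -18.8, 2.3], 0, 3], [[0, -20.4, 2.5], 0, 3], [[0, -21.4, 2.6], 0, 3], [[0, -21.9, 2.7], 0, 3], [[0, -22, 2.7], 0, 3]])

```text
time: 7.25
ee_pos: [0.5927, -0.2235, 0.1093]
tcp_rot: [149.1, 90.0, 145.1]
wrist_force: [0.8, 0.3, -3.3]
opening: 0.0425
```

>>> play_rows(rows=[[[0, 0, 0], 0, 3], [[0, 0, 0], 0, 3], [[0, 0, 0], 0, 3], [[0, 0, 0], 0, 3]])

```text
time: 7.58
ee_pos: [0.593, -0.2219, 0.1095]
tcp_rot: [57.8, 90.0, 53.9]
wrist_force: [-0.6, -0.1, -2.7]
opening: 0.0425
```

```bash
python3 - <<'E'
from h import *
T=toolT();p,d=bot.camera('wrist');cv2.imwrite('pics/w4.png',p);np.save('pics/w4T.npy',T)
go([.5925,-.2225,.11]);o=bot.get_obs();print(o['opening'],o['wrist_force'],o['time'],o['q'])
for n in('top','scene'):
    q,d=bot.camera(n);cv2.imwrite(f'pics/{n}4.png',q)
g=cv2.cvtColor(p,cv2.COLOR_BGR2GRAY);print(g[280:312:6,225:290:8])
E
```

```text
axes x [ 0.  0. -1.] y [0.068 0.998 0.   ] z [ 0.998 -0.068  0.   ] pos [ 0.593  -0.222   0.1095]
shift cm [-0.05 -0.05 -0.05]
0.042196395379269586 [ 0.89898527  0.03918934 -1.88005889] 7.6333 [-2.05253216e+01  1.57088256e+01  8.90737115e+00  8.31952633e+01
  1.96384957e-03  7.34002023e+01]
[[146 115  54  51  52  48  41 146 147]
 [141  52  52  59  49  46  40  43 145]
 [140  62  54  54  57  50  43  38 143]
 [136  60  55  52  54  46  45  32 148]
 [147  52  62  55  53  47  47  33 146]
 [146  49  54  54  58  49  44  82 146]]
```

View pics/w4.png

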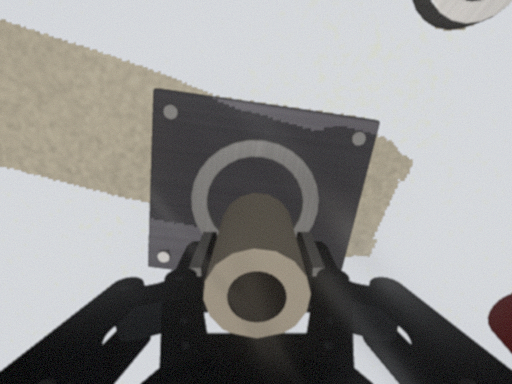

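View pics/scene4.png

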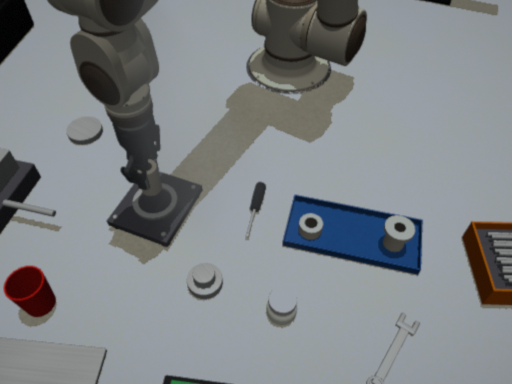

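The sleeve's top is at (257,296), above the steel ring, whose visible arc is centred near (255,203). The scene view agrees. I'll check the seat centre with the wrist view.

```bash
python3 - <<'E'
from h import *
p=cv2.imread('pics/w4.png');T=np.load('pics/w4T.npy');g=cv2.cvtColor(p,cv2.COLOR_BGR2GRAY)
b=(g[270:325,215:300]<100).astype(np.uint8)
n,l,st,ce=cv2.connectedComponentsWithStats(b);i=l[26,42]
cs,_=cv2.findContours((l==i).astype(np.uint8),cv2.RETR_EXTERNAL,cv2.CHAIN_APPROX_NONE)
e=cv2.fitEllipse(max(cs,key=len));print('bore',np.array(e[0])+[215,270],e[1],cast('wrist',np.array(e[0])+[215,270],T[2,3]+.0434,T).round(4))
# ring: radial edge points on the visible upper arc, on plane z=.04, fit circle
gb=cv2.GaussianBlur(g,(3,3),0).astype(float)
O=[];I=[]
for a in np.radians(np.arange(185,356,3)):
    r=np.arange(35,80,.5);u=255+r*np.cos(a);v=203+r*np.sin(a)
    pr=cv2.remap(gb.astype(np.float32),u.astype(np.float32)[None],v.astype(np.float32)[None],1)[0]
    dd=np.gradient(pr);k=(r>43)&(r<57);k2=(r>=57)&(r<70)
    I.append((u[k][dd[k].argmax()],v[k][dd[k].argmax()]));O.append((u[k2][dd[k2].argmin()],v[k2][dd[k2].argmin()]))
for nm,P in(('in',I),('out',O)):
    X=cast('wrist',P,.04,T)[:,:2]
    for _ in range(4):
        A=np.c_[2*X,np.ones(len(X))];s=np.linalg.lstsq(A,(X**2).sum(1),rcond=None)[0]
        R=np.sqrt(s[2]+s[0]**2+s[1]**2);res=abs(np.hypot(*(X-s[:2]).T)-R);X=X[res<max(.002,2*np.median(res))]
    print(nm,s[:2].round(4),R.round(4),len(X),np.median(res).round(4))
E
```

```text
bore [256.28437042 296.45955467] (49.76178741455078, 58.382728576660156) [[ 0.5935 -0.2214  0.1529]]
in [ 0.592  -0.2226] 0.037 57 0.0001
out [ 0.5919 -0.2226] 0.0493 57 0.0001
```

>>> play_rows(rows=[[[0.3, -0.1, -0.1], 0, 3], [[0.9, -0.1, -0.1], 0, 3], [[1.7, -0.1, -0.1], 0, 3], [[2.6, -0.1, -0.1], 0, 3], [[3.4, -0.1, -0.1], 0, 3], [[4.1, -0.1, -0.1], 0, 3], [[4.5, -0.1, -0.1], 0, 3], [[4.7, -0.1, -0.1], 0, 3], [[4.8, -0.1, -0.1], 0, 3], [[4.8, -0.1, -0.1], 0, 3], [[4.8, -0.1, -0.1], 0, 3]])

```text
time: 8.65
ee_pos: [0.592, -0.2237, 0.0619]
tcp_rot: [-18.5, 90.0, -22.5]
wrist_force: [0.6, -0.1, -2.2]
opening: 0.0422
```

>>> play_rows(rows=[[[0.05, 0, 0], 0, 3], [[0.1, 0, 0], 0, 3], [[0.15, 0, 0], 0, 3], [[0.2, 0, 0], 0, 3], [[0.2, 0, 0], 0, 3], [[0.2, 0, 0], 0, 3]])

```text
time: 9.15
ee_pos: [0.5918, -0.2236, 0.0594]
tcp_rot: [167.2, 90.0, 163.2]
wrist_force: [-1.0, 0.0, -2.4]
opening: 0.0422
```

>>> play_rows(rows=[[[0.05, 0, 0], 0, 3], [[0.1, 0, 0], 0, 3], [[0.1, 0, 0], 0, 3], [[0.1, 0, 0], 0, 3], [[0.1, 0, 0], 0, 3]])

```text
time: 9.57
ee_pos: [0.5918, -0.2236, 0.0584]
tcp_rot: [156.4, 90.0, 152.4]
wrist_force: [-0.3, -0.4, -2.9]
opening: 0.0424
```

>>> play_rows(rows=[[[0.03, 0, 0], 0, 3], [[0.06, 0, 0], 0, 3], [[0.1, 0, 0], 0, 3], [[0.1, 0, 0], 0, 3], [[0.1, 0, 0], 0, 3]])

```text
time: 9.98
ee_pos: [0.5918, -0.2236, 0.0574]
tcp_rot: [-156.9, 90.0, -160.9]
wrist_force: [-0.1, 0.4, -2.4]
opening: 0.0424
```

>>> play_rows(rows=[[[0.03, 0, 0], 0, 3], [[0.05, 0, 0], 0, 3], [[0.05, 0, 0], 0, 3], [[0.05, 0, 0], 0, 3]])

```text
time: 10.32
ee_pos: [0.5918, -0.2236, 0.0569]
tcp_rot: [-166.4, 90.0, -170.4]
wrist_force: [-0.5, -1.0, -1.8]
opening: 0.0424
```

>>> play_rows(rows=[[[0.03, 0, 0], 0, 3], [[0.05, 0, 0], 0, 3], [[0.05, 0, 0], 0, 3], [[0.05, 0, 0], 0, 3]])

```text
time: 10.65
ee_pos: [0.5918, -0.2236, 0.0566]
tcp_rot: [-24.2, 90.0, -28.2]
wrist_force: [-0.1, 1.1, 0.2]
opening: 0.042
```

The wrist force has gone from -2.5 to about 0 N at TCP z = 56.6 mm, which is the predicted contact height. One more small step down, then I'll open the fingers.

>>> play_rows(rows=[[[0.03, 0, 0], 0, 3], [[0.03, 0, 0], 0, 3], [[0.03, 0, 0], 0, 3]], squeeze=20)

```text
time: 10.9
ee_pos: [0.5919, -0.2236, 0.0566]
tcp_rot: [-16.4, 90.0, -20.4]
wrist_force: [-2.6, 0.4, 4.0]
opening: 0.0423
```

>>> play_rows(rows=[[[0, 0, 0], 0, 4.2], [[0, 0, 0], 0, 4.4], [[0, 0, 0], 0, 4.6], [[0, 0, 0], 0, 4.8], [[0, 0, 0], 0, 5.2], [[0, 0, 0], 0, 5.8], [[0, 0, 0], 0, 6.5], [[0, 0, 0], 0, 7.2], [[0, 0, 0], 0, 7.8], [[0, 0, 0], 0, 7.8], [[0, 0, 0], 0, 7.8], [[0, 0, 0], 0, 7.8]])

```text
time: 11.9
ee_pos: [0.5918, -0.2236, 0.0562]
tcp_rot: [-40.7, 90.0, -44.7]
wrist_force: [-0.1, -0.5, -0.2]
opening: 0.0779
```

```bash
python3 - <<'E'
from h import *
T=toolT();p,d=bot.camera('wrist');cv2.imwrite('pics/w5.png',p);o=bot.get_obs();print(o['opening'],o['wrist_force'],o['time'])
E
```

```text
0.07803968935042202 [-0.22352543 -0.09110681  0.99053695] 11.95
```

View pics/w5.png

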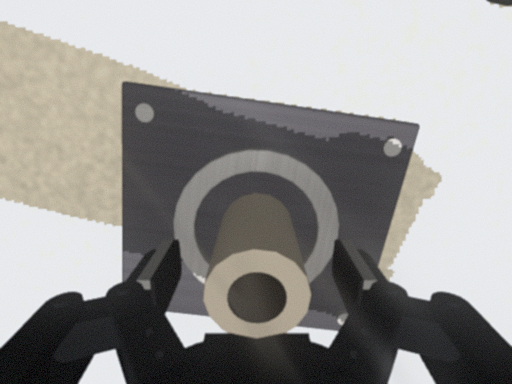

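The sleeve stands released inside the ring, with its top at (257,296) and both fingers clear. I'll retreat straight up.

>>> play_rows(rows=[[[-0.5, 0, 0], 0, 8], [[-1.5, 0, 0], 0, 8], [[-3, 0, 0], 0, 8], [[-5, 0, 0], 0, 8], [[-7.5, 0, 0], 0, 8], [[-10, 0, 0], 0, 8], [[-12.5, 0, 0], 0, 8], [[-14.5, 0, 0], 0, 8], [[-15.5, 0, 0], 0, 8], [[-16, 0, 0], 0, 8], [[-16, 0, 0], 0, 8], [[-16, 0, 0], 0, 8]])

```text
time: 12.95
ee_pos: [0.5917, -0.2236, 0.2152]
tcp_rot: [163.2, 89.9, 159.2]
wrist_force: [-0.2, 0.2, -0.8]
opening: 0.0802
```

```bash
python3 - <<'E'
from h import *
T=toolT();p,d=bot.camera('wrist');q,_=bot.camera('scene');cv2.imwrite('pics/end.png',np.vstack([p[:300],q[:300]]))
o=bot.get_obs();print(o['ee_pos'],o['opening'],o['wrist_force'],o['time'])
g=cv2.cvtColor(p,cv2.COLOR_BGR2GRAY)
b=(g<75).astype(np.uint8);m,C=camT('wrist',T)
c=np.linalg.inv(C)@[.592,-.2226,.1,1];u,v=int(m['fx']*c[0]/c[2]+m['cx']),int(m['fy']*c[1]/c[2]+m['cy']);print(u,v)
w=b[v-14:v+15,u-14:u+15];n,l,st,ce=cv2.connectedComponentsWithStats(w);print(st[l[14,14]]);uv=ce[l[14,14]]+[u-14,v-14]
print(cast('wrist',uv,.1,T),'topz',(C[2,3]+(C[:3,:3]@np.array([(uv[0]-m['cx'])/m['fx'],(uv[1]-m['cy'])/m['fy'],1])*d[int(uv[1]),int(uv[0])])[2]))
E
```

```text
[ 0.59143575 -0.22347221  0.21457924] 0.07988283055267438 [ 0.15026022  0.0491506  -0.52702085] 13.05
256 184
[  2   3  26  25 492]
[[ 0.59245343 -0.22317243  0.1       ]] topz 0.1013104158358144
```

View pics/end.png

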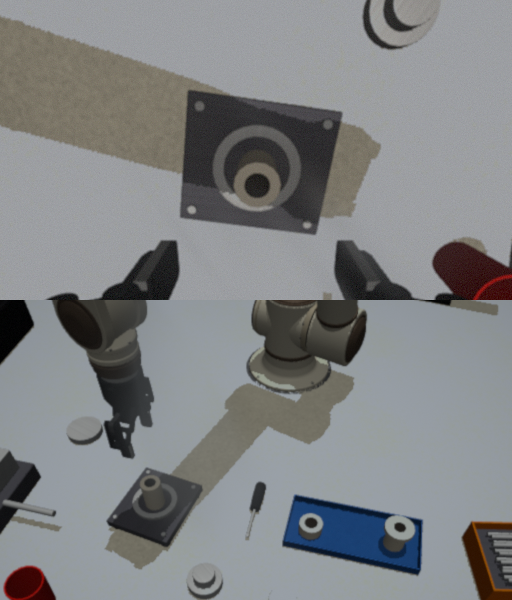

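The sleeve stands upright in the ring, with its bore at (257,184) in the wrist view. Its axis is within 1 mm of the seat centre. The other two pieces are still in the tray.

```bash
python3 -c "
from workcell import bot
print(bot.job_done())"
```

```text
the job is handed in; nothing more can be done
None
```

The tall plain sleeve now stands upright in the holder's round seat, released. I handed the job in at about 13 s, well under the 42 s limit.

- **Grip:** I set it to 32 N, and to 20 N just before release, under the 50 N limit.
- **Set-down:** I lowered the last few millimetres in steps of 1 mm or less. The wrist force read 4 N at most, and the sleeve met the plate at the height I expected.
- **Final position:** The sleeve's axis is within 1 mm of the seat centre, and its top is at 101 mm (100 mm expected). The gripper is clear, about 115 mm above it.
- **Other pieces:** In the last picture the flanged sleeve and the squat ring are still in the tray where they were. I checked this by eye and did not measure them again.

**Disagreements:**
- The scene and wrist cameras differed by about 2.5 mm on the seat's position. I went by the wrist camera.
- The opening read 42.5 mm while gripping the 44 mm sleeve. The grip held steady throughout.

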